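# Load the lid blank and pack the die tight in the squeeze clamp

### The job

Seat the round silver lid blank fully home in the round cavity of the die block and let go of it, then stand brass packing plates, as many as it takes, upright side by side on the bed wholly inside the gap between die and blue jaw until the jaw can bite on them before it runs out of travel. Then squeeze the jaw's orange lug towards the dark fixed lug so that the packed plates are gripped firmly between jaw and die, and finish while still holding it squeezed (the jaw springs open if let go). Leave unused plates in the rack and do not disturb the other silverware or the hammer.

Things in the scene. Friction and masses are not known exactly. Their poses are not given: they have to be found in the camera images.
- clamp: Green squeeze-clamp bed, fixed to the table. Origin: underside, below the gap; its y axis runs from jaw to die, its x axis away from the two lugs. Bed top at z = +20 mm. Squeezing its dark fixed lug and the jaw's orange lug together from above, along clamp y, closes the jaw. Outside to outside the lugs measure 64 mm with the jaw open, 40 mm with it at its stop.
- fixed_lug (a point): Centre of the top of the dark fixed lug on the bed, at x = -75, y = +27, z = +68 mm in the clamp's frame: an upright post 22 mm along x, 12 mm along y, 48 mm above the bed. Axes as the clamp's.
- jaw: Blue jaw, slides along clamp +y on the bed. Origin: on the bed, foot of the middle of its pressing face (faces +y). Block 80 mm along x, 30 along y, 36 high. A spring (4 to 6 N) rests it fully open at y = -36 mm in the clamp's frame; after only 24 mm of travel, at y = -12 mm, it meets its own stop and presses no further. It carries the orange lug.
- jaw_lug (a point): Centre of the top of the orange lug on the jaw, at x = -75, y = +11, z = +48 mm in the jaw's frame: upright post 22 mm along x, 12 mm along y, 48 mm above the bed. Push it towards the fixed lug (clamp +y) to close the jaw.
- die: Dark steel die block, 80 x 80 x 36 mm, pinned on the bed, axes parallel to the clamp's. Origin: on the bed, at the foot of the middle of the face that looks at the jaw (y = 0; the block extends to y = +80). Its place along clamp y differs each time, so the gap from it to the jaw at the jaw's stop is 3 to 28 mm (27 to 52 mm with the jaw open).
- cavity (a point): Centre of the floor of the round cavity in the die's top: 66 mm across, 6 mm deep (floor 30 mm above the bed, die top 36 mm). Axes as the die's.
- blank: Round silver lid blank: disc 60 mm across, 6 mm thick, low dome to 10 mm, with a plain upright stem 16 mm across up to 46 mm, its last 5 mm brass. Origin: centre of its underside. 160 g or so. Starts on a round dark wooden pad 10 mm high.
- rack: Fixed wooden rack, 70 x 148 mm, base 8 mm thick, holding the four packing plates upright in slots 32 mm apart along its y, between dividers 30 mm high (34 mm along x). Origin: underside centre.
- plate1: Brass packing plate, all four alike: 16 mm thick (its y), 44 mm wide (its x) and 34 mm tall, with a thinner upright grip tab above it, 8 mm thick and 44 mm wide, up to 64 mm. Origin: centre of the underside. About 280 g. Take it by the tab's two ends (44 mm apart). Standing on the clamp bed its thick part ends 2 mm below the tops of jaw and die; the tab stands 28 mm above them.
- plate2: Brass packing plate, all four alike: 16 mm thick (its y), 44 mm wide (its x) and 34 mm tall, with a thinner upright grip tab above it, 8 mm thick and 44 mm wide, up to 64 mm. Origin: centre of the underside. About 280 g. Take it by the tab's two ends (44 mm apart). Standing on the clamp bed its thick part ends 2 mm below the tops of jaw and die; the tab stands 28 mm above them.
- plate3: Brass packing plate, all four alike: 16 mm thick (its y), 44 mm wide (its x) and 34 mm tall, with a thinner upright grip tab above it, 8 mm thick and 44 mm wide, up to 64 mm. Origin: centre of the underside. About 280 g. Take it by the tab's two ends (44 mm apart). Standing on the clamp bed its thick part ends 2 mm below the tops of jaw and die; the tab stands 28 mm above them.
- plate4: Brass packing plate, all four alike: 16 mm thick (its y), 44 mm wide (its x) and 34 mm tall, with a thinner upright grip tab above it, 8 mm thick and 44 mm wide, up to 64 mm. Origin: centre of the underside. About 280 g. Take it by the tab's two ends (44 mm apart). Standing on the clamp bed its thick part ends 2 mm below the tops of jaw and die; the tab stands 28 mm above them.
- bowl: Bystander: open silver bowl, 90 mm across, 45 high; leave it where it is.
- cone: Bystander: silver cone, 96 mm across, 105 high; leave it where it is.
- urn: Bystander: small lidded silver urn, 72 mm across, 100 high; leave it where it is.
- bangle1: Bystander: silver bangle lying flat, 72 mm across, 10 high; leave it where it is.
- bangle2: Bystander: silver bangle lying flat, 66 mm across, 12 high; leave it where it is.
- mallet: Bystander: hammer lying down, 240 mm long; leave it where it is.
Mind the look-alikes: they are no part of the job. What is shaped like the plate4 but green or pink is not meant. What is shaped like the plate2 but pink or red is not meant.

How it is judged:
By the outcome, as a careful person would: the job done as asked, in the order asked, and still so for the second after the job is handed in, while the arm keeps its last pose, push and grip.
It also fails if it takes over 72 s, if anything falls off the work surface, if the arm or the gripper's body presses on something with over 40 N, if the wrist force passes 120 N, or if a joint passes its speed limit or range.

### The arm

A 7-joint arm with a two-finger parallel gripper is mounted at the origin on the work surface. World frame = base frame: x ahead of the robot, y to its left, z up, the work surface at z = 0. Lengths are in m, angles in rad, forces in N, time in s.
With the tool pointing down it reaches from about 0.425 to 0.925 m from the base axis. Payload 6.8 kg.
Tool frame: the origin (TCP) lies on the centre line of the jaws, within the pads' length; the fingertips stand ahead of it and the grasp point (between the pads) lies 11 mm behind it (r.tcp_to_tips is the z of the fingertips in the tool frame, in m); z points along the fingers, y is the line along which they close (so a half turn about z gives the same grasp; the last joint's range is limited). The gripper opens to 85 mm and grips with 20 to 120 N. Pads are 22 mm wide; open, the fingers measure 114 mm over their backs; the gripper's body (76 mm by 85 mm) begins 54 mm behind the grasp point. The pads swing forward as they close: fully open they stand 13 mm farther back than shut.
Start: joints at [-1.22, 0.477, 0.022, 1.555, -0.011, 1.109, -0.083], TCP at [0.299, 0.605, 0.239] pointing down, gripper open.
Joint ranges: [-2.96, 2.96], [-0.34, 2.1], [-1.41, 1.46], [0.24, 2.44], [-1.37, 4.51], [0.17, 1.92], [-2.96, 2.96]. Speed limits (rad/s): [2.39, 2.39, 3.14, 3.14, 3.14, 3.14, 3.14].

### API

Orientations are given as a rotation vector (axis times angle).
In Python, from bench import r, optics gives the robot as it stands.
- The arm moves only by the shell command python3 -m creep 'ROWS' [FORCE]. ROWS is a JSON object whose one key "rows" holds a list of rows, each a list of 7 numbers: the shift along the tool's x, y, z in units of 25 mm (1.0 is 25 mm), then the turn, a rotation vector about the tool's x, y, z in units of 8 degrees (1.0 is 8 degrees), then the finger opening in mm, from 0 to 85.4. A call has 1 to 10 rows; each row is the pose to reach, as a shift and turn from the pose commanded when the call began, along the tool's axes at that moment; what a row does not reach only later rows make up. A row lasts 1/8 s, in which the tool goes at most 62.5 mm and 10.7 degrees, less where a joint would pass 70% of its speed; a pose out of reach is approached as far as the arm can. A call with a gripper value outside its range is refused whole. The fingers move at their own pace and stop on an object; FORCE is the grip in N (left out, the last holds). Time passes only in rows, so rows that repeat a pose let the fingers close. It gives the time, the measured TCP pose, the force, the opening and the grip force at its end, in the units of the state.
- r.get_obs(): the state, without advancing time (a new reading comes with each control period).
- optics.grab_frame(name): name is "scene" or "side" or "wrist"; returns a dict with "color" (480x640x3 uint8, blue, green, red), "K" (3x3 intrinsics, pixels), "R" (3x3) and "t" (3): a world point X has camera coordinates R X + t. Camera axes: x right, y down, z forward; pixel columns grow to the right and rows downward; lengths in m; the calibration is good to about 2 mm. The wrist camera is an equidistant fisheye: a pixel r from the principal point sees the ray r / f radians off the axis. A picture is of the moment at which its call begins. There is no depth.
- r.hand_in(): hands the job in; it is judged then, once.
The state is a dict: "clock": time; "joints": joint angles; "qvel": joint speeds; "tau": joint torques, N m; "tcp_pos": TCP position; "orientation": TCP orientation; "contact_force": force on the tool from outside, world axes, zero at the start; "moment": the same for the moment, N m; "grip_width": finger opening in m; "gripper_force": force on a finger pad.
Only numpy, scipy, OpenCV 4.12 (cv2) and the standard library are available. Lean on these libraries where they do the work, as an engineer would, in place of code of your own. Each camera call takes 0.05 s, during which the arm holds its last target. There are 200 camera calls.

## Working session

There is one attempt and no reset: what is moved stays moved. The work goes in short steps, Python scripts to look and compute and a shell command to move; the robot and the scene stay as the last step left them, time stands still between calls to the robot, and variables do not carry over. Pictures are saved under pics/ and viewed, at most 10 in all, crops included, and the job is handed in when it is done.

```bash
ls; mkdir -p pics
python3 - <<'E'
from bench import r, optics
import cv2,pickle
o=r.get_obs(); print({k:o[k] for k in('clock','tcp_pos','orientation','grip_width','contact_force')}, r.tcp_to_tips)
for n in("scene","side"):
    f=optics.grab_frame(n); cv2.imwrite(f"pics/{n}0.png",f["color"]); pickle.dump(f,open(f"{n}.pkl","wb")); print(n,f["K"].tolist(),f["R"].round(3).tolist(),f["t"].round(3).tolist())
E
```

```text
pics
{'clock': 0.0, 'tcp_pos': array([0.29866177, 0.60467072, 0.2383108 ]), 'orientation': array([-7.14240056e-01, -3.05900664e+00,  2.91005292e-03]), 'grip_width': 0.08536858005373421, 'contact_force': array([ 0.10697026, -0.31869711,  0.73291324])} 0.008
scene [[434.06189795208377, 0.0, 319.37251263490054], [0.0, 434.06189795208377, 240.44448581784138], [0.0, 0.0, 1.0]] [[-0.194, 0.981, -0.012], [0.692, 0.128, -0.711], [-0.696, -0.146, -0.703]] [0.143, -0.348, 1.358]
side [[532.0286454746673, 0.0, 313.857329754467], [0.0, 532.0286454746673, 247.75776076697704], [0.0, 0.0, 1.0]] [[0.96, -0.278, -0.021], [-0.161, -0.492, -0.855], [0.228, 0.825, -0.518]] [-0.559, 0.135, 1.181]
```

View pics/scene0.png

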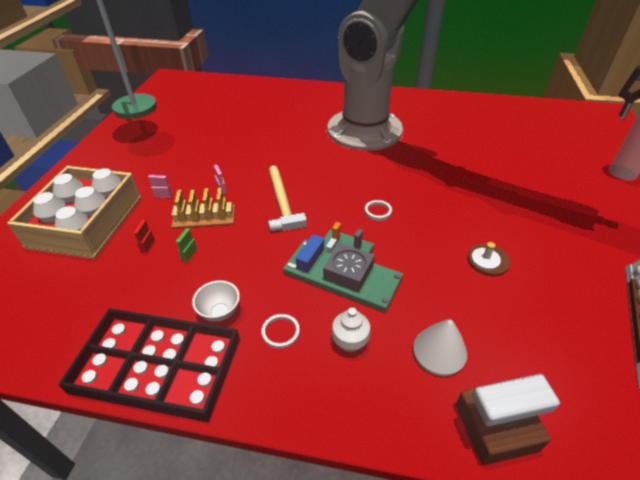

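View pics/side0.png

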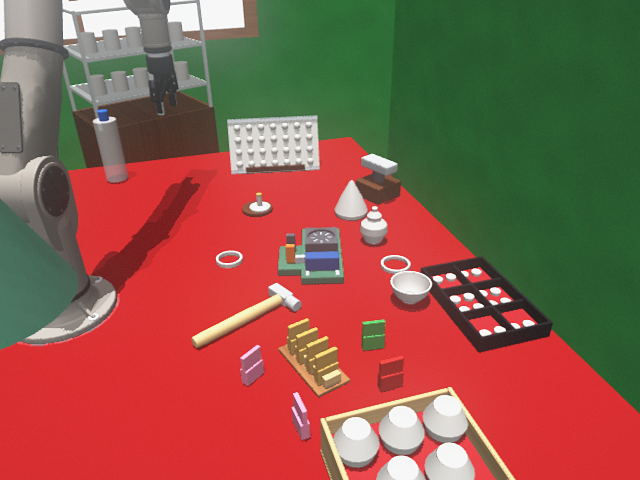

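Run:
```python
import cv2,pickle,numpy as np
S=pickle.load(open("scene.pkl","rb"))["color"];D=pickle.load(open("side.pkl","rb"))["color"]
def c(im,x,y,w,s):
    h=int(w*.75); o=cv2.resize(im[y:y+h,x:x+w],(400,300),interpolation=cv2.INTER_CUBIC)
    for k in range(0,w,10):
        p=int(k*400/w); cv2.line(o,(p,0),(p,5),(255,255,255),1); cv2.putText(o,str(x+k),(p,14),0,.3,(255,255,255))
        if k<h: cv2.line(o,(0,p),(5,p),(255,255,255),1); cv2.putText(o,str(y+k),(6,p+3),0,.3,(255,255,255))
    return o
m=np.vstack([np.hstack([c(S,282,218,124,0),c(D,270,224,84,0)]),np.hstack([c(S,164,180,76,0),c(D,270,310,108,0)])])
cv2.imwrite("pics/m1.png",m)
```

```text
(no output)
```

View pics/m1.png

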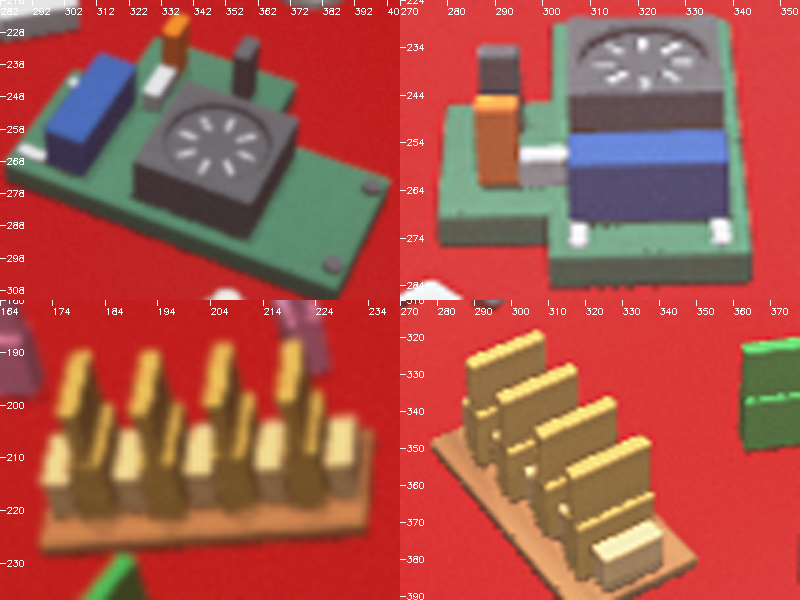

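```bash
cat > geo.py <<'E'
import numpy as np,pickle,cv2
from scipy.optimize import least_squares
C={n:pickle.load(open(n+".pkl","rb")) for n in("scene","side")}
def proj(n,X):
    f=C[n]; c=np.atleast_2d(X)@f["R"].T+f["t"]; p=c@f["K"].T; return p[:,:2]/p[:,2:]
def onz(n,uv,z):
    f=C[n]; d=f["R"].T@np.linalg.solve(f["K"],[*uv,1]); o=-f["R"].T@f["t"]; return o+d*(z-o[2])/d[2]
def pose(p,L):
    L=np.atleast_2d(L); c,s=np.cos(p[2]),np.sin(p[2]); return np.c_[p[0]+c*L[:,0]-s*L[:,1],p[1]+s*L[:,0]+c*L[:,1],L[:,2]]
E
python3 - <<'E'
from geo import *
cl={"scene":[("d",-40,0,56,339,242.8),("d",-40,80,56,374.4,255.8),("d",40,80,56,359.2,278.4),("d",40,0,56,323.5,267.6),
 ("j",-40,-66,56,313.9,234.4),("j",-40,-36,56,324.2,239.1),("j",40,-36,56,307.1,262.9),("j",40,-66,56,296.6,257.4),("j",-75,-25,68,336.6,225.1),("j",-75,27,68,358.6,232.3)],
"side":[("d",-40,0,56,305.3,243.7),("d",40,0,56,337.8,243.5),("d",-40,80,56,305.3,228.2),("d",40,80,56,337.2,227.8),
 ("j",-40,-66,56,305.3,258.2),("j",40,-66,56,338.9,257.6),("j",-40,-36,56,305.3,251.9),("j",40,-36,56,338.5,251.5),("j",-75,-25,68,290.2,245.8),("j",-75,27,68,290.8,234.5)]}
def res(p,ns=("scene","side")):
    o=[]
    for n in ns:
        for k,x,y,z,u,v in cl[n]:
            o.append(proj(n,pose(p,[x/1e3,y/1e3+(p[3] if k=="d" else 0),z/1e3]))[0]-[u,v])
    return np.ravel(o)
for ns in(("scene",),("side",),("scene","side")):
    s=least_squares(res,[.6,0,0,0.0],args=(ns,),loss="soft_l1"); print(ns,s.x.round(4),np.abs(s.fun).max().round(2),np.sqrt((res(s.x,ns)**2).mean()).round(2))
print(res(s.x).reshape(-1,2).round(1).tolist())
rk={"scene":[(178.4,195.8),(191.9,195.8),(205.6,194.8),(219.1,194.8)],"side":[(326.2,351.6),(317.5,341.3),(307.3,332.1),(298.6,323)]}
for n in rk: print(n,[onz(n,u,.072).round(4)[:2].tolist() for u in rk[n]])
def rr(p): return np.ravel([proj(n,pose(p,[[0,(i-1.5)*.032,.072] for i in range(4)]))-rk[n] for n in rk])
s=least_squares(rr,[.6,-.4,0]);print("rack",s.x.round(4),s.fun.round(1))
# blank
for n,(x,y,w,h) in {"scene":(465,235,50,42),"side":(238,188,40,32)}.items():
    im=C[n]["color"][y:y+h,x:x+w]; hs=cv2.cvtColor(im,cv2.COLOR_BGR2HSV)
    b=(hs[...,0]>12)&(hs[...,0]<35)&(hs[...,1]>90)&(hs[...,2]>120)
    w_=(hs[...,1]<60)&(hs[...,2]>130)
    for nm,m,z in(("brass",b,.0535),("silver",w_,.018)):
        v,u=np.nonzero(m); print(n,nm,m.sum(),u.min()+x,u.max()+x,v.min()+y,v.max()+y,onz(n,(u.mean()+x,v.mean()+y),z).round(4))
E
```

```text
('scene',) [ 0.6046  0.0017 -0.2649 -0.0029] 2.86 0.97
('side',) [ 6.030e-01 -1.000e-04 -2.794e-01 -4.000e-04] 0.49 0.3
('scene', 'side') [ 0.6037  0.0011 -0.272  -0.0021] 2.76 0.75
[[0.4, -0.4], [0.1, -1.4], [0.2, 2.8], [-0.8, 0.1], [-1.1, -1.1], [0.9, -1.5], [0.7, -0.7], [-1.6, 0.1], [0.2, -0.0], [0.2, 0.0], [-0.0, 0.5], [0.5, -0.0], [0.1, -0.0], [-0.4, -0.3], [-0.1, 0.2], [0.8, -0.0], [-0.1, -0.3], [0.5, -0.7], [0.2, -0.6], [0.2, -0.2]]
scene [[0.4963, -0.3842], [0.4906, -0.3528], [0.4813, -0.3225], [0.4756, -0.2911]]
side [[0.495, -0.3848], [0.4881, -0.3541], [0.4773, -0.3239], [0.4686, -0.2935]]
rack [ 0.4831 -0.3387  0.2702] [-0.2 -0.1  0.1 -0.9  0.1 -0.7  0.3 -1.5  0.5 -0.  -0.4  0.1  0.7 -0.4
  0.7 -0.5]
scene brass 44 486 494 242 248 [0.5119 0.3246 0.0535]
scene silver 431 471 500 247 268 [0.5183 0.3228 0.018 ]
side brass 16 256 261 193 195 [0.5121 0.3316 0.0535]
side silver 206 250 270 196 212 [0.5114 0.3263 0.018 ]
```

```bash
cat > go.py <<'E'
# usage: go.py x y z ydir_deg : row (units) from the current pose to TCP x,y,z (m), pointing down, tool y along ydir (mod 180)
import sys,numpy as np
from scipy.spatial.transform import Rotation as Q
from bench import r
def row(p,deg):
    o=r.get_obs(); R=Q.from_rotvec(o["orientation"]); best=None
    for k in(0,180):
        a=np.radians(deg+k); y=np.array([np.cos(a),np.sin(a),0]); z=np.array([0,0,-1.]); T=np.c_[np.cross(y,z),y,z]
        rv=np.degrees((R.inv()*Q.from_matrix(T)).as_rotvec())
        if best is None or np.linalg.norm(rv)<np.linalg.norm(best): best=rv
    print("shift",(R.inv().apply(np.array(p)-o["tcp_pos"])/.025).round(3).tolist(),"turn",(best/8).round(3).tolist(),"t",o["clock"],"tcp",o["tcp_pos"].round(4),"w",round(o["grip_width"],4),"F",o["contact_force"].round(1),"j7",o["joints"][6].round(2))
if __name__=="__main__": a=list(map(float,sys.argv[1:])); row(a[:3],a[3])
E
python3 go.py .512 .327 .20 74.4
python3 - <<'E'
from geo import *
for n,u in(("scene",(158,198)),("scene",(222,192)),("scene",(186,258))): print(onz(n,u,0).round(3))
E
```

```text
shift [-12.569, -6.179, 1.548] turn [-0.012, -0.0, -1.336] t 0.1 tcp [0.2987 0.6047 0.2384] w 0.0855 F [ 0.7 -0.4  0.2] j7 -0.08
[ 0.433 -0.488  0.   ]
[ 0.38  -0.332  0.   ]
[ 0.62  -0.329  0.   ]
```

```bash
python3 -m creep '{"rows":[[-12.57,-6.18,0,0,0,-1.34,50],[-12.57,-6.18,0,0,0,-1.34,50],[-12.57,-6.18,0,0,0,-1.34,50],[-12.57,-6.18,0,0,0,-1.34,50],[-12.57,-6.18,0,0,0,-1.34,50],[-12.57,-6.18,0,0,0,-1.34,50],[-12.57,-6.18,0,0,0,-1.34,50],[-12.57,-6.18,0,0,0,-1.34,50],[-12.57,-6.18,1.5,0,0,-1.34,50],[-12.57,-6.18,1.5,0,0,-1.34,50]]}' 40
python3 go.py .512 .327 .20 74.4
python3 - <<'E'
from bench import optics
import pickle,cv2
f=optics.grab_frame("wrist"); pickle.dump(f,open("wrist1.pkl","wb")); cv2.imwrite("pics/w1.png",f["color"]); print(f["K"],f["R"].round(3),f["t"].round(3), (-f["R"].T@f["t"]).round(3))
E
```

```text
clock: 1.35
tcp_pos: [0.5093, 0.3281, 0.1992]
orientation: [-0.42, -3.109, 0.006]
contact_force: [-0.7, 0.1, 0.1]
grip_width: 0.05
gripper_force: 0.0
shift [-0.116, -0.013, -0.033] turn [-0.031, -0.031, 0.026] t 1.35 tcp [0.5093 0.3281 0.1992] w 0.05 F [-0.7  0.1  0.1] j7 0.66
[[371.64829954   0.         316.07009332]
 [  0.         371.64829954 235.08791018]
 [  0.           0.           1.        ]] [[ 0.266  0.964 -0.004]
 [ 0.929 -0.255  0.267]
 [ 0.257 -0.075 -0.964]] [-0.452 -0.413  0.234] [0.444 0.348 0.334]
```

View pics/w1.png

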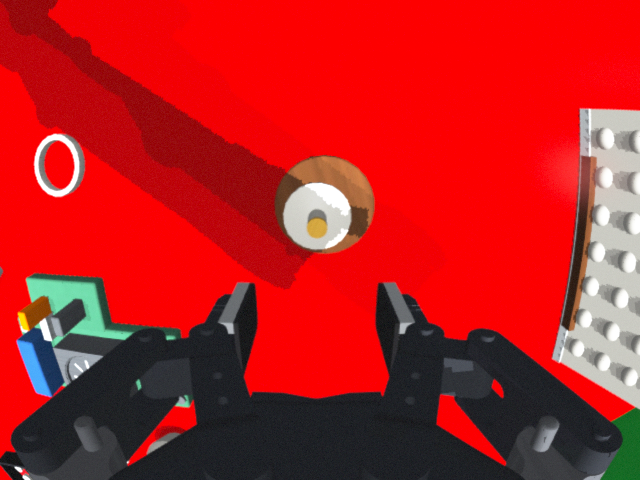

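The wrist view shows the blank on its brown pad: disc centred near (317,216), brass stem top near (317,228), fingers level with it. The candidates were:
- **Blank:** the disc on the pad at scene (489,258), chosen because it is a flat disc with a brass-tipped stem. The urn (351,330), cone (441,345) and bowl (216,300) are not.
- **Plates:** the four brass ones in the rack at scene (178–219,195). The pink (160,185 / 220,180), red (144,235) and green (186,245) plates are not meant.

This close view confirms the blank, and the m1 crop confirmed the rack.

```bash
cat >> geo.py <<'E'
def wray(f,uv):
    d=(np.array(uv,float)-f["K"][:2,2])/f["K"][0,0]; th=np.hypot(*d); s=np.sinc(th/np.pi); return f["R"].T@np.array([d[0]*s,d[1]*s,np.cos(th)])
def wz(f,uv,z):
    o=-f["R"].T@f["t"]; d=wray(f,uv); return (o+d*(z-o[2])/d[2]).round(4)
def wproj(f,X):
    c=np.atleast_2d(X)@f["R"].T+f["t"]; rr=np.hypot(c[:,0],c[:,1]); th=np.arctan2(rr,c[:,2]); return c[:,:2]/rr[:,None]*th[:,None]*f["K"][0,0]+f["K"][:2,2]
E
python3 - <<'E'
from geo import *
f=pickle.load(open("wrist1.pkl","rb")); h=cv2.cvtColor(f["color"],cv2.COLOR_BGR2HSV); 
sub=np.s_[150:260,270:380]; H=h[sub]
b=(H[...,0]>12)&(H[...,0]<32)&(H[...,1]>120)&(H[...,2]>150); w=(H[...,1]<50)&(H[...,2]>150)
b=b.copy(); b[:60]=0
v,u=np.nonzero(b); print(len(u),u.min()+270,u.max()+270,v.min()+150,v.max()+150, wz(f,(u.mean()+270,v.mean()+150),.055))
c=cv2.findContours((w*255).astype(np.uint8),0,1)[0]; c=max(c,key=cv2.contourArea)+[270,150]; (e,ax,_)=cv2.fitEllipse(c); print(e,ax,wz(f,e,.016), wz(f,(e[0]-ax[0]/2,e[1]),.016),wz(f,(e[0]+ax[0]/2,e[1]),.016))
E
```

```text
358 307 369 210 251 [0.514  0.3311 0.055 ]
(316.878173828125, 215.61965942382812) (66.12032318115234, 67.19518280029297) [0.5115 0.3288 0.016 ] [0.5038 0.3008 0.016 ] [0.5192 0.3568 0.016 ]
```

```bash
python3 go.py .5115 .3288 .038 74.4
```

```text
shift [-0.048, 0.035, 6.518] turn [-0.015, -0.016, 0.022] t 1.4 tcp [0.5105 0.3285 0.2009] w 0.0497 F [-0.  -0.5  0.8] j7 0.66
```

```bash
python3 -m creep '{"rows":[[-0.05,0.03,2,0,0,0,50],[-0.05,0.03,4,0,0,0,50],[-0.05,0.03,5.5,0,0,0,50],[-0.05,0.03,6.5,0,0,0,50],[-0.05,0.03,6.5,0,0,0,50],[-0.05,0.03,6.5,0,0,0,10],[-0.05,0.03,6.5,0,0,0,10],[-0.05,0.03,6.5,0,0,0,10],[-0.05,0.03,6.5,0,0,0,10],[-0.05,0.03,6.5,0,0,0,10]]}' 40
python3 go.py .5115 .3288 .038 74.4
python3 -m creep '{"rows":[[0,0,-1,0,0,0,10],[0,0,-3,0,0,0,10],[0,0,-5,0,0,0,10],[0,0,-6,0,0,0,10],[0,0,-6,0,0,0,10]]}'
python3 - <<'E'
from geo import *
p=[.6035,.0003,-.274]
print(pose(p,[[0,.039,.16]]),np.degrees(p[2])+90)
E
```

```text
clock: 2.65
tcp_pos: [0.5148, 0.3288, 0.0413]
orientation: [0.425, 3.111, 0.004]
contact_force: [-1.0, -0.2, 6.6]
grip_width: 0.0144
gripper_force: 39.1
shift [0.126, -0.035, 0.132] turn [0.019, 0.013, 0.004] t 2.65 tcp [0.5148 0.3288 0.0413] w 0.0144 F [-1.  -0.2  6.6] j7 0.67
clock: 3.28
tcp_pos: [0.5149, 0.3287, 0.1921]
orientation: [0.425, 3.109, 0.006]
contact_force: [-0.5, -0.5, -1.1]
grip_width: 0.0147
gripper_force: 39.4
[[0.61405279 0.03784515 0.16      ]] 74.30095641341543
```

```bash
python3 go.py .68 .03 .24 74.3
```

```text
shift [-9.577, -9.728, -1.929] turn [0.032, 0.022, 0.016] t 3.275 tcp [0.5149 0.3287 0.1921] w 0.0147 F [-0.5 -0.5 -1.1] j7 0.66
```

```bash
python3 -m creep '{"rows":[[-2,-2,-1.9,0,0,0,10],[-9.6,-9.7,-1.9,0,0,0,10],[-9.6,-9.7,-1.9,0,0,0,10],[-9.6,-9.7,-1.9,0,0,0,10],[-9.6,-9.7,-1.9,0,0,0,10],[-9.6,-9.7,-1.9,0,0,0,10],[-9.6,-9.7,-1.9,0,0,0,10],[-9.6,-9.7,-1.9,0,0,0,10],[-9.6,-9.7,-1.9,0,0,0,10],[-9.6,-9.7,-1.9,0,0,0,10]]}'
python3 - <<'E'
from bench import optics,r
import pickle,cv2
o=r.get_obs(); print(o["clock"],o["tcp_pos"],o["orientation"])
f=optics.grab_frame("wrist"); f["tcp"]=o["tcp_pos"]; f["rot"]=o["orientation"]; pickle.dump(f,open("wrist2.pkl","wb")); 
im=cv2.resize(f["color"][30:330,120:520],(800,600),interpolation=cv2.INTER_CUBIC); cv2.imwrite("pics/w2.png",im)
E
```

```text
clock: 4.53
tcp_pos: [0.6794, 0.0314, 0.2366]
orientation: [-0.422, -3.113, -0.001]
contact_force: [-0.1, -1.5, -1.1]
grip_width: 0.0144
gripper_force: 39.5
4.525 [0.67935006 0.0313897  0.23661326] [-4.22136357e-01 -3.11257454e+00 -6.50947054e-04]
```

View pics/w2.png

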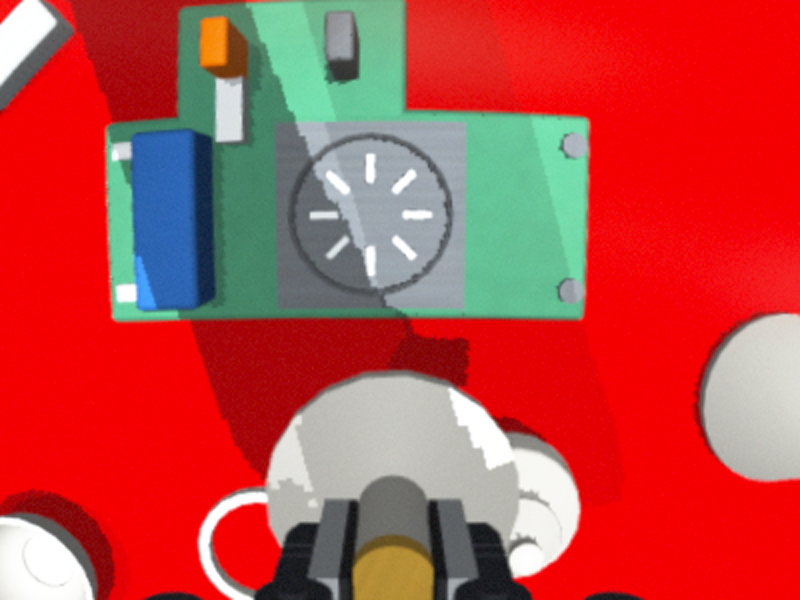

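```bash
cat > m2.py <<'E'
from geo import *
f=pickle.load(open("wrist2.pkl","rb"))
P=lambda L:np.array(L,float)/2+[120,30]-.25
pts=[(0,-40,0,56,276,122),(0,40,0,56,276.5,308),(0,40,80,56,466,308),(0,-40,80,56,466,122),(0,0,40,56,371,213),
(1,-40,-66,56,135,133),(1,-40,-36,56,193,130),(1,40,-66,56,137,311),(1,-75,-25,68,216,41),(1,-75,27,68,341,32)]
uv=P([p[4:] for p in pts])
def res(p): return (wproj(f,np.vstack([pose(p,[q[1]/1e3,q[2]/1e3+(p[3] if q[0]==0 else 0),q[3]/1e3]) for q in pts]))-uv).ravel()
s=least_squares(res,[.6035,0,-.27,0],loss="soft_l1",f_scale=.5); print(s.x.round(4),res(s.x).reshape(-1,2).round(1).tolist())
print("cavity",pose(s.x,[0,.04+s.x[3],.05]), "rim only",wz(f,P([371,213]),.056))
rim=P([(268,465),(285,425),(320,390),(390,371),(450,385),(490,415),(513,455)])
t=f["tcp"]
def rc(q,free):
    z=t[2]+(q[2] if free else -.0253)
    X=np.array([wz(f,u,z) for u in rim]); return np.hypot(X[:,0]-q[0],X[:,1]-q[1])-.030
for fr in(0,1):
    q=least_squares(rc,[*t[:2],-.025][:2+fr],args=(fr,)).x; print("disc",q.round(4),"minus tcp",(q[:2]-t[:2]).round(4),(rc(q,fr)*1e3).round(1))
E
python3 m2.py
```

```text
[ 0.6035  0.0045 -0.2687 -0.0016] [[-0.3, 0.2], [1.0, 0.3], [-0.5, -0.1], [0.3, -0.6], [-0.0, 0.5], [-2.1, -0.5], [1.7, -1.7], [0.1, 0.5], [-0.5, -0.3], [0.2, 1.0]]
cavity [[0.61367246 0.04155317 0.05      ]] rim only [0.6133 0.0417 0.056 ]
disc [0.6767 0.0332] minus tcp [-0.0026  0.0018] [-0.4 -0.1  0.3  0.1 -0.1 -0.2 -0.2]
disc [ 0.6767  0.0332 -0.025 ] minus tcp [-0.0026  0.0018] [-0.4 -0.1  0.3  0.1 -0.1 -0.1 -0.3]
```

```bash
python3 go.py .6161 .0398 .10 74.5
```

```text
shift [2.536, -0.341, 5.471] turn [0.002, -0.002, 0.003] t 4.575 tcp [0.6795 0.031  0.2368] w 0.0141 F [-0.3  0.7 -1.3] j7 1.24
```

```bash
python3 -m creep '{"rows":[[2.54,-0.34,1,0,0,0,10],[2.54,-0.34,2.5,0,0,0,10],[2.54,-0.34,4,0,0,0,10],[2.54,-0.34,5.2,0,0,0,10],[2.54,-0.34,5.45,0,0,0,10],[2.54,-0.34,5.45,0,0,0,10]]}'
python3 - <<'E'
from bench import optics,r
import pickle,cv2
o=r.get_obs(); print(o["clock"],o["tcp_pos"],o["orientation"])
f=optics.grab_frame("wrist"); f["tcp"]=o["tcp_pos"]; pickle.dump(f,open("wrist3.pkl","wb")); 
im=cv2.resize(f["color"][120:330,170:450],(800,600),interpolation=cv2.INTER_CUBIC); cv2.imwrite("pics/w3.png",im)
E
```

```text
clock: 5.32
tcp_pos: [0.6167, 0.039, 0.1011]
orientation: [0.425, 3.112, 0.0]
contact_force: [1.0, 0.1, -1.4]
grip_width: 0.0143
gripper_force: 39.5
5.325 [0.61671643 0.03896306 0.10109362] [4.24986967e-01 3.11219402e+00 2.27299126e-04]
```

View pics/w3.png

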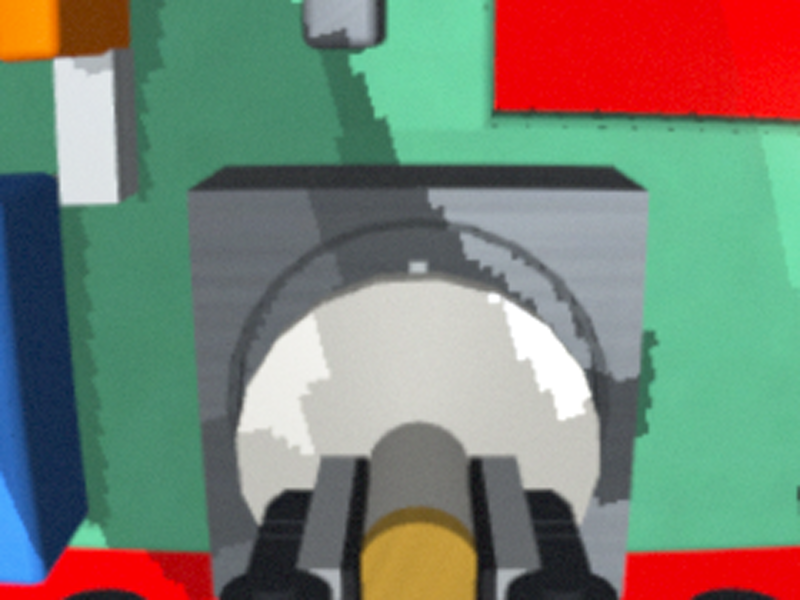

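```bash
cat > m3.py <<'E'
from geo import *
f=pickle.load(open("wrist3.pkl","rb")); t=f["tcp"]
def fit(L,z,R):
    X=np.array([wz(f,np.array(u)/2.857+[170,120],z) for u in L]); g=lambda q:np.hypot(X[:,0]-q[0],X[:,1]-q[1])-R
    s=least_squares(g,t[:2]); return s.x.round(4),(s.fun*1e3).round(1)
print(fit([(229,390),(246,330),(300,263),(418,219),(530,260),(585,330),(606,390)],.056,.033))
print(fit([(236,440),(250,375),(300,315),(418,275),(530,315),(585,375),(600,440)],t[2]-.0253,.030))
E
python3 m3.py; python3 go.py .6161 .0398 .082 74.5
```

```text
(array([0.6126, 0.0414]), array([ 1. ,  0.1, -0.3,  0.3, -0.3, -0.2,  1.3]))
(array([0.6147, 0.0409]), array([-0.3,  0.1,  0.1,  0.2, -0.4,  0.1,  0. ]))
shift [0.054, 0.021, 0.79] turn [0.006, 0.012, -0.008] t 5.375 tcp [0.6172 0.0389 0.1017] w 0.0143 F [ 0.8 -0.9 -2.1] j7 1.23
```

```bash
python3 -m creep '{"rows":[[0.085,0,0,0,0,0,10],[0.085,0,0.3,0,0,0,10],[0.085,0,0.5,0,0,0,10],[0.085,0,0.6,0,0,0,10],[0.085,0,0.7,0,0,0,10],[0.085,0,0.77,0,0,0,10],[0.085,0,0.8,0,0,0,10],[0.085,0,0.8,0,0,0,10]]}'
```

```text
clock: 6.38
tcp_pos: [0.6142, 0.0393, 0.0813]
orientation: [-0.426, -3.112, -0.0]
contact_force: [-3.1, -0.7, 4.7]
grip_width: 0.0146
gripper_force: 40.2
```

```bash
python3 -m creep '{"rows":[[0,0,0,0,0,0,24],[0,0,0,0,0,0,34],[0,0,0,0,0,0,34],[0,0,-1,0,0,0,40],[0,0,-3,0,0,0,50],[0,0,-5,0,0,0,50],[-2,0,-6,0,0,0,50],[-2.5,0,-6,0,0,0,50],[-2.5,0,-6,0,0,0,50]]}'
python3 - <<'E'
from bench import optics,r
import pickle,cv2,numpy as np
o=r.get_obs(); print(o["clock"],o["tcp_pos"],o["orientation"])
f=optics.grab_frame("wrist"); f["tcp"]=o["tcp_pos"]; pickle.dump(f,open("wrist4.pkl","wb")); 
im=cv2.resize(f["color"][30:330,120:520],(800,600),interpolation=cv2.INTER_CUBIC); cv2.imwrite("pics/w4.png",im)
E
python3 go.py .56 -.25 .26 15.5
```

```text
clock: 7.5
tcp_pos: [0.6741, 0.0222, 0.2292]
orientation: [-0.426, -3.111, 0.001]
contact_force: [-0.7, -0.4, -0.9]
grip_width: 0.0501
gripper_force: 0.0
7.5 [0.67411985 0.02221511 0.22924426] [-4.26409074e-01 -3.11070025e+00  8.05027125e-04]
shift [1.438, -11.724, -1.231] turn [-0.018, -0.016, 7.366] t 7.55 tcp [0.6732 0.0227 0.2288] w 0.0502 F [ 0.3 -0.2 -0.4] j7 1.25
```

View pics/w4.png

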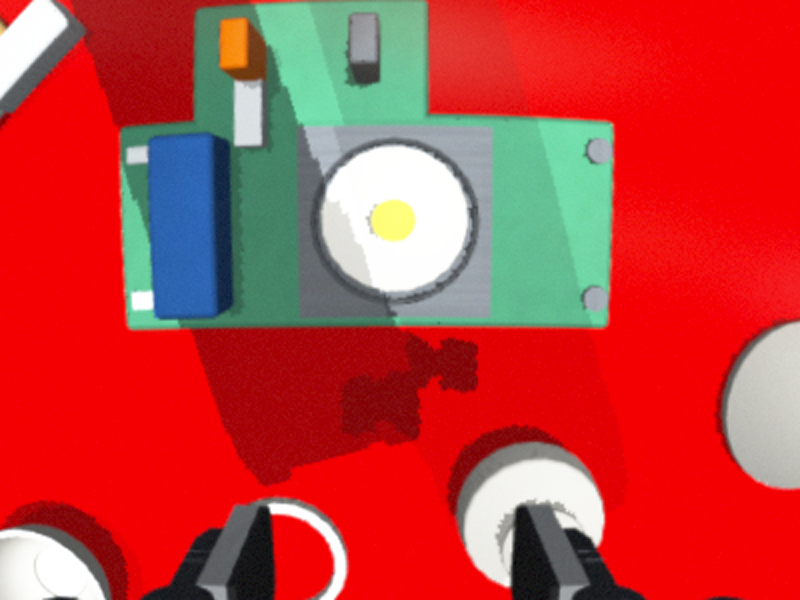

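Seen: the blank lies concentric in the cavity, disc at (396,219) with an even dark ring around it, and released. Next is the rack.

```bash
python3 go.py .50 -.41 .25 15.5
```

```text
shift [2.03, -18.533, -0.823] turn [-0.018, -0.016, 7.366] t 7.55 tcp [0.6732 0.0227 0.2288] w 0.0502 F [ 0.3 -0.2 -0.4] j7 1.25
```

```bash
python3 -m creep '{"rows":[[2,-18.5,-0.8,0,0,7.4,62],[2,-18.5,-0.8,0,0,7.4,62],[2,-18.5,-0.8,0,0,7.4,62],[2,-18.5,-0.8,0,0,7.4,62],[2,-18.5,-0.8,0,0,7.4,62],[2,-18.5,-0.8,0,0,7.4,62],[2,-18.5,-0.8,0,0,7.4,62],[2,-18.5,-0.8,0,0,7.4,62],[2,-18.5,-0.8,0,0,7.4,62],[2,-18.5,-0.8,0,0,7.4,62]]}'
python3 -m creep '{"rows":[[0,0,0,0,0,0,62],[0,0,0,0,0,0,62]]}'
python3 - <<'E'
from bench import optics,r
import pickle,cv2,numpy as np
o=r.get_obs(); print(o["clock"],o["tcp_pos"],o["orientation"],o["joints"][6])
f=optics.grab_frame("wrist"); f["tcp"]=o["tcp_pos"]; pickle.dump(f,open("wrist5.pkl","wb")); 
im=cv2.resize(f["color"][90:390,120:520],(800,600),interpolation=cv2.INTER_CUBIC); cv2.imwrite("pics/w5.png",im)
E
```

```text
clock: 8.8
tcp_pos: [0.5025, -0.4073, 0.2494]
orientation: [-1.904, -2.496, -0.002]
contact_force: [0.5, 0.1, -0.1]
grip_width: 0.0622
gripper_force: 0.0
clock: 9.05
tcp_pos: [0.5029, -0.4082, 0.2503]
orientation: [-1.904, -2.498, -0.001]
contact_force: [0.1, 0.2, 1.2]
grip_width: 0.0617
gripper_force: 0.0
9.05 [ 0.50293037 -0.40820294  0.25034392] [-1.90448711e+00 -2.49792585e+00 -7.65572554e-04] 1.0654327211498542
```

View pics/w5.png

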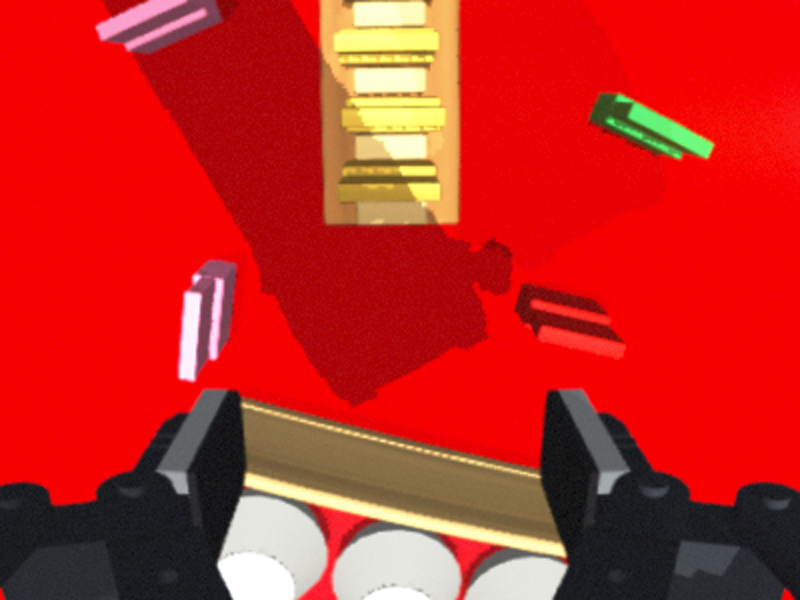

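```bash
python3 - <<'E'
from geo import *
f=pickle.load(open("wrist5.pkl","rb"))
P=lambda x,y:np.array([x/2+120-.25,y/2+90-.25])
for n,l,r_,y in(("A",340,440,190),("B",342,445,119),("C",334,440,42)):
    a,b=wz(f,P(l,y),.072),wz(f,P(r_,y),.072); d=b-a; print(n,(a+b)/2,np.linalg.norm(d).round(4),np.degrees(np.arctan2(d[1],d[0])).round(2))
a,b=wz(f,P(326,223),.008),wz(f,P(458,222),.008);print((a+b)/2,np.linalg.norm(b-a),np.degrees(np.arctan2(*(b-a)[1::-1])))
a,b=wz(f,P(458,222),.008),wz(f,P(460,30),.008);print("edge",np.degrees(np.arctan2(*(b-a)[1::-1]))-90)
E
python3 go.py .4965 -.385 .12 15.5
```

```text
A [ 0.4953 -0.3829  0.072 ] 0.0425 15.28
B [ 0.48875 -0.3534   0.072  ] 0.043 15.36
C [ 0.4775  -0.32275  0.072  ] 0.0439 15.18
[ 0.5029  -0.40755  0.008  ] 0.06815871184228757 15.749099157515545
edge 15.377654490958378
shift [0.974, 0.006, 5.218] turn [0.001, -0.003, -0.022] t 9.1 tcp [ 0.5028 -0.4086  0.2504] w 0.0619 F [-0.1  0.2  0.2] j7 1.07
```

```bash
python3 go.py .4957 -.3827 .056 15.4
```

```text
shift [1.07, -0.001, 7.778] turn [0.001, -0.003, -0.009] t 9.1 tcp [ 0.5028 -0.4086  0.2504] w 0.0619 F [-0.1  0.2  0.2] j7 1.07
```

```bash
python3 -m creep '{"rows":[[1.07,0,1.5,0,0,0,62],[1.07,0,3.5,0,0,0,62],[1.07,0,5.5,0,0,0,62],[1.07,0,7,0,0,0,62],[1.07,0,7.78,0,0,0,62],[1.07,0,7.78,0,0,0,62],[1.07,0,7.78,0,0,0,62]]}' 60
python3 go.py .4957 -.3827 .056 15.4
```

```text
clock: 9.98
tcp_pos: [0.4962, -0.3846, 0.0576]
orientation: [1.906, 2.494, 0.0]
contact_force: [0.4, -0.2, -0.8]
grip_width: 0.0618
gripper_force: 0.0
shift [0.079, 0.003, 0.065] turn [0.012, 0.014, -0.022] t 9.975 tcp [ 0.4962 -0.3846  0.0576] w 0.0618 F [ 0.4 -0.2 -0.8] j7 1.14
```

```bash
python3 -m creep '{"rows":[[0.06,0,0.05,0,0,0,50],[0.06,0,0.05,0,0,0,36],[0.06,0,0.05,0,0,0,36],[0.06,0,0.05,0,0,0,36],[0.06,0,0.05,0,0,0,36]]}' 60
python3 -m creep '{"rows":[[0,0,-0.3,0,0,0,36],[0,0,-1,0,0,0,36],[0,0,-2.5,0,0,0,36],[0,0,-4,0,0,0,36],[0,0,-5.5,0,0,0,36],[0,0,-5.5,0,0,0,36]]}'
python3 - <<'E'
from geo import *
p=[.6035,.0045,-.2687]
print(pose(p,[[0,-.0185,.2],[0,0,.2]]))
E
python3 go.py .599 -.013 .19 -15.4
```

```text
clock: 10.6
tcp_pos: [0.4955, -0.3828, 0.0563]
orientation: [1.906, 2.495, 0.001]
contact_force: [-1.3, 0.8, 6.9]
grip_width: 0.0426
gripper_force: 60.5
clock: 11.35
tcp_pos: [0.4962, -0.3839, 0.1966]
orientation: [1.904, 2.49, 0.001]
contact_force: [0.1, 0.3, -2.3]
grip_width: 0.0426
gripper_force: 61.5
[[ 0.59858865 -0.01333616  0.2       ]
 [ 0.6035      0.0045      0.2       ]]
shift [13.24, 7.857, 0.236] turn [0.045, 0.026, 3.826] t 11.35 tcp [ 0.4962 -0.3839  0.1966] w 0.0426 F [ 0.1  0.3 -2.3] j7 1.06
```

```bash
python3 go.py .5993 -.0109 .19 -15.4; python3 -m creep '{"rows":[[13.2,7.9,0,0,0,3.83,36],[13.2,7.9,0,0,0,3.83,36],[13.2,7.9,0,0,0,3.83,36],[13.2,7.9,0,0,0,3.83,36],[13.2,7.9,0,0,0,3.83,36],[13.2,7.9,0,0,0,3.83,36],[13.2,7.9,0,0,0,3.83,36],[13.2,7.9,0,0,0,3.83,36],[13.2,7.9,0,0,0,3.83,36],[13.2,7.9,0,0,0,3.83,36]]}'
python3 go.py .5993 -.0109 .125 -15.4
```

```text
shift [13.318, 7.89, 0.235] turn [0.045, 0.026, 3.826] t 11.35 tcp [ 0.4962 -0.3839  0.1966] w 0.0426 F [ 0.1  0.3 -2.3] j7 1.06
clock: 12.6
tcp_pos: [0.5982, -0.0142, 0.1924]
orientation: [2.502, 1.899, -0.001]
contact_force: [-0.1, 0.7, -1.6]
grip_width: 0.0425
gripper_force: 61.5
shift [0.14, 0.008, 2.694] turn [-0.0, 0.004, -0.024] t 12.6 tcp [ 0.5982 -0.0142  0.1924] w 0.0425 F [-0.1  0.7 -1.6] j7 -0.08
```

```bash
python3 -m creep '{"rows":[[0.12,0,1,0,0,0,36],[0.12,0,2,0,0,0,36],[0.12,0,2.6,0,0,0,36],[0.12,0,2.7,0,0,0,36],[0.12,0,2.7,0,0,0,36]]}'
python3 - <<'E'
from geo import *
from bench import optics,r
o=r.get_obs(); print(o["clock"],o["tcp_pos"],o["orientation"])
f=optics.grab_frame("wrist"); f["tcp"]=o["tcp_pos"]; pickle.dump(f,open("wrist6.pkl","wb"))
s=optics.grab_frame("side")["color"]
im=np.hstack([cv2.resize(f["color"][100:400,186:452],(532,600),interpolation=cv2.INTER_CUBIC),cv2.resize(s[190:290,270:314+0],(264,600),interpolation=cv2.INTER_CUBIC)])
im[:, 532:]=cv2.resize(s[180:300,275:328],(264,600)); cv2.imwrite("pics/w6.png",im)
E
```

```text
clock: 13.22
tcp_pos: [0.5999, -0.0095, 0.1254]
orientation: [2.499, 1.903, 0.001]
contact_force: [-0.0, -0.6, -2.5]
grip_width: 0.0424
gripper_force: 61.5
13.225 [ 0.59985622 -0.00954191  0.12538097] [2.49934418e+00 1.90252566e+00 1.05212339e-03]
```

View pics/w6.png

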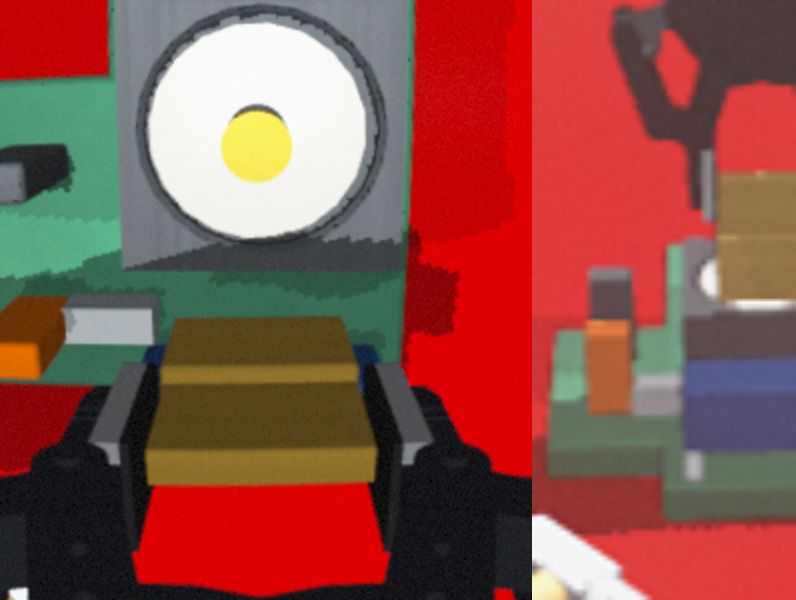

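```bash
python3 - <<'E'
from geo import *
f=pickle.load(open("wrist6.pkl","rb")); zt=f["tcp"][2]
P=lambda x,y:np.array([x/2+186-.25,y/2+100-.25])
th=-.2687; c,s=np.cos(th),np.sin(th)
def cl(X): d=X[:2]-[.6035,.0045]; return (np.array([c*d[0]+s*d[1],-s*d[0]+c*d[1]])*1e3).round(1)
for n,x,y,z in(("die L",123,270,.056),("die R",404,268,.056),("pl botL",174,319,zt-.0483),("pl botR",341,317,zt-.0483),("pl shoulderL",163,366,zt-.0143),("shR",356,364,zt-.0143),("tab topL far",147,453,zt+.0157),("tab R",377,448,zt+.0157)):
    print(n,cl(wz(f,P(x,y),z)))
print("tcp",cl(f["tcp"]))
E
python3 go.py .5993 -.0109 .0695 -15.4
```

```text
die L [-39.7  -1.7]
die R [41.3 -1.2]
pl botL [-22.8  -9.1]
pl botR [20.9 -8.6]
pl shoulderL [-21.5  -8. ]
shR [20.7 -7.6]
tab topL far [-21.1 -12.8]
tab R [ 21.2 -11.8]
tcp [  0.2 -14.5]
shift [-0.072, -0.017, 2.249] turn [0.011, -0.005, -0.003] t 13.325 tcp [ 0.6001 -0.0093  0.1257] w 0.0421 F [ 0.4 -0.4 -2.9] j7 -0.04
```

Seen: the plate is held upright above the gap, its front bottom edge at (258,318) and the die edge at (264,269). Measured clearance is 7 mm to the die and 11 mm to the jaw, so it can go straight down.

```bash
python3 -m creep '{"rows":[[0,0,0.7,0,0,0,36],[0,0,1.3,0,0,0,36],[0,0,1.8,0,0,0,36],[0,0,2.1,0,0,0,36],[0,0,2.2,0,0,0,36],[0,0,2.27,0,0,0,36],[0,0,2.27,0,0,0,36]]}'
python3 go.py .5993 -.0109 .0683 -15.4
```

```text
clock: 14.2
tcp_pos: [0.5998, -0.0092, 0.0684]
orientation: [2.499, 1.903, 0.001]
contact_force: [-0.6, 0.1, -2.6]
grip_width: 0.0425
gripper_force: 61.6
shift [-0.072, 0.0, 0.006] turn [0.006, -0.003, -0.002] t 14.2 tcp [ 0.5998 -0.0092  0.0684] w 0.0425 F [-0.6  0.1 -2.6] j7 0.0
```

```bash
python3 -m creep '{"rows":[[0,0,0.04,0,0,0,36],[0,0,0.06,0,0,0,36],[0,0,0.06,0,0,0,36]]}'
```

```text
clock: 14.58
tcp_pos: [0.5999, -0.0091, 0.0683]
orientation: [-2.499, -1.903, -0.002]
contact_force: [-4.8, 0.3, 11.8]
grip_width: 0.042
gripper_force: 63.2
```

Contact with the bed (Fz +12 N). Release and lift.

```bash
python3 -m creep '{"rows":[[0,0,-0.03,0,0,0,46],[0,0,-0.03,0,0,0,54],[0,0,-0.03,0,0,0,60],[0,0,-0.03,0,0,0,60],[0,0,-1,0,0,0,60],[0,0,-2.5,0,0,0,60],[0,0,-4,0,0,0,60],[0,0,-5,0,0,0,60],[0,0,-5,0,0,0,60]]}'
python3 - <<'E'
from geo import *
from bench import optics,r
o=r.get_obs(); print(o["tcp_pos"])
f=optics.grab_frame("wrist"); f["tcp"]=o["tcp_pos"]; pickle.dump(f,open("wrist7.pkl","wb"))
s=optics.grab_frame("side")["color"]; sc=optics.grab_frame("scene")["color"]
im=np.hstack([cv2.resize(f["color"][130:430,186:386],(400,600),interpolation=cv2.INTER_CUBIC),np.vstack([cv2.resize(s[205:295,270:390],(400,300),interpolation=cv2.INTER_CUBIC),cv2.resize(sc[215:290,290:390],(400,300),interpolation=cv2.INTER_CUBIC)])])
cv2.imwrite("pics/w7.png",im)
E
python3 go.py .532 .025 .16 74.6
```

```text
clock: 15.7
tcp_pos: [0.6007, -0.0092, 0.1935]
orientation: [2.498, 1.902, 0.006]
contact_force: [0.1, -0.0, 0.1]
grip_width: 0.0601
gripper_force: 0.0
[ 0.60071815 -0.00923204  0.19345509]
shift [0.601, -2.931, 1.223] turn [-0.012, -0.006, -11.25] t 15.85 tcp [ 0.5987 -0.0089  0.1905] w 0.0601 F [-0.9 -0.4 -0.1] j7 -0.09
```

View pics/w7.png

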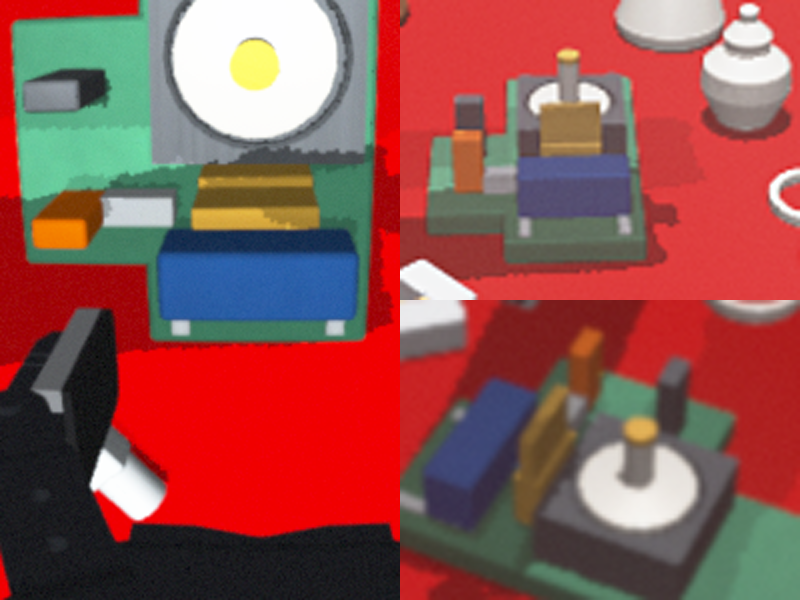

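Seen: plate upright in the gap (wrist (256,195)), blank still seated, jaw open. One plate is enough, since the gap at the stop is about 10 mm and the plate is 16 mm. Next I turn above the lugs.

```bash
python3 go.py .5323 .0283 .19 74.6; python3 -m creep '{"rows":[[0,0,0,0,0,-2,85],[0.63,-2.9,0,0,0,-11.25,85],[0.63,-2.9,0,0,0,-11.25,85],[0.63,-2.9,0,0,0,-11.25,85],[0.63,-2.9,0,0,0,-11.25,85],[0.63,-2.9,0,0,0,-11.25,85],[0.63,-2.9,0,0,0,-11.25,85],[0.63,-2.9,0,0,0,-11.25,85],[0.63,-2.9,0,0,0,-11.25,85],[0.63,-2.9,0,0,0,-11.25,85]]}'
python3 -m creep '{"rows":[[0,0,0,0,0,0,85],[0,0,0,0,0,0,85]]}'
python3 go.py .5323 .0283 .046 74.6
```

```text
shift [0.731, -2.957, 0.023] turn [-0.012, -0.006, -11.25] t 15.85 tcp [ 0.5987 -0.0089  0.1905] w 0.0601 F [-0.9 -0.4 -0.1] j7 -0.09
clock: 17.1
tcp_pos: [0.533, 0.0252, 0.1904]
orientation: [-0.422, -3.111, 0.001]
contact_force: [-1.1, 0.6, -0.4]
grip_width: 0.0851
gripper_force: 0.0
clock: 17.35
tcp_pos: [0.5336, 0.0253, 0.1912]
orientation: [-0.422, -3.113, 0.0]
contact_force: [-0.2, 0.0, -0.2]
grip_width: 0.085
gripper_force: 0.0
shift [0.077, 0.102, 5.809] turn [-0.002, -0.004, -0.006] t 17.35 tcp [0.5336 0.0253 0.1912] w 0.085 F [-0.2  0.  -0.2] j7 1.23
```

Run:
```python
from geo import *
from bench import optics
f=optics.grab_frame("wrist"); h=cv2.cvtColor(f["color"],cv2.COLOR_BGR2HSV)
m=((h[...,0]>7)&(h[...,0]<20)&(h[...,1]>180)&(h[...,2]>200)).astype(np.uint8)
n,_,st,ce=cv2.connectedComponentsWithStats(m)
for i in range(1,n):
    if st[i,4]>60: print(st[i],ce[i],wz(f,ce[i],.068))
print("expected",pose([.6035,.0045,-.2687],[[-.075,-.025,.068]]),wproj(f,pose([.6035,.0045,-.2687],[[-.075,-.025,.068]])))
```

```text
[269 213  15  28 405] [275.98271605 226.31358025] [ 5.233e-01 -4.000e-04  6.800e-02]
expected [[5.24554280e-01 3.07952393e-04 6.80000000e-02]] [[277.3760702 227.6909551]]
```

Lug is where expected. Descend around both lugs.

```bash
python3 -m creep '{"rows":[[0.08,0.1,1.5,0,0,0,85],[0.08,0.1,3,0,0,0,85],[0.08,0.1,4.3,0,0,0,85],[0.08,0.1,5.2,0,0,0,85],[0.08,0.1,5.8,0,0,0,85],[0.08,0.1,5.8,0,0,0,85]]}'
python3 go.py .5339 .0343 .046 74.6
```

```text
clock: 18.15
tcp_pos: [0.5319, 0.0282, 0.0459]
orientation: [-0.421, -3.112, 0.001]
contact_force: [0.1, 0.0, 0.4]
grip_width: 0.0851
gripper_force: 0.0
shift [-0.011, 0.257, -0.006] turn [-0.006, -0.011, -0.002] t 18.15 tcp [0.5319 0.0282 0.0459] w 0.0851 F [0.1 0.  0.4] j7 1.29
```

```bash
python3 -m creep '{"rows":[[0,0.08,0,0,0,0,80],[0,0.16,0,0,0,0,72],[0,0.25,0,0,0,0,64],[0,0.25,0,0,0,0,58],[0,0.25,0,0,0,0,52],[0,0.25,0,0,0,0,50],[0,0.25,0,0,0,0,50]]}' 60
python3 go.py .5339 .0343 .046 74.6
```

```text
clock: 19.02
tcp_pos: [0.5341, 0.0331, 0.0468]
orientation: [0.423, 3.113, -0.002]
contact_force: [-2.1, -6.2, 5.3]
grip_width: 0.0496
gripper_force: 3.2
shift [0.019, 0.046, 0.032] turn [-0.007, 0.002, -0.009] t 19.025 tcp [0.5341 0.0331 0.0468] w 0.0496 F [-2.1 -6.2  5.3] j7 1.28
```

```bash
python3 -m creep '{"rows":[[0,0,0,0,0,0,46],[0,0,0,0,0,0,42],[0,0,0,0,0,0,36],[0,0,0,0,0,0,36],[0,0,0,0,0,0,36],[0,0,0,0,0,0,36]]}' 60
python3 go.py .5339 .0343 .046 74.6
```

```text
clock: 19.77
tcp_pos: [0.5339, 0.0323, 0.0473]
orientation: [-0.424, -3.113, 0.002]
contact_force: [-3.9, -7.3, 12.7]
grip_width: 0.0439
gripper_force: 59.1
shift [0.02, 0.077, 0.053] turn [-0.011, -0.0, -0.015] t 19.775 tcp [0.5339 0.0323 0.0473] w 0.0439 F [-3.9 -7.3 12.7] j7 1.28
```

```bash
python3 -m creep '{"rows":[[0,0.03,-0.03,0,0,0,36],[0,0.03,-0.03,0,0,0,36],[0,0.03,-0.03,0,0,0,36],[0,0.03,-0.03,0,0,0,36],[0,0.03,-0.03,0,0,0,36],[0,0.03,-0.03,0,0,0,36],[0,0.03,-0.03,0,0,0,36],[0,0.03,-0.03,0,0,0,36]]}' 80
python3 - <<'E'
from geo import *
from bench import optics
for n in("scene","side"):
    im=optics.grab_frame(n)["color"]; h=cv2.cvtColor(im,cv2.COLOR_BGR2HSV)
    b=cv2.inRange(h,(105,100,60),(130,255,255)); b[:200]=0;b[300:]=0;b[:,:280]=0;b[:,420:]=0
    v,u=np.nonzero(b); print(n,"jaw blue",len(u),u.min(),u.max(),v.min(),v.max())
    b=cv2.inRange(h,(14,90,90),(32,255,255)); b[:200]=0;b[300:]=0;b[:,:290]=0;b[:,420:]=0
    k,_,st,ce=cv2.connectedComponentsWithStats(b); print("brass",[(st[i].tolist(),ce[i].round(1).tolist()) for i in range(1,k) if st[i,4]>8])
p=[.6035,.0045,-.2687]
for nm,X in(("tab top if gripped",[0,-.0095,.084]),("stem top",[0,.0385,.096]),("jaw face topmid",[0,-.0175,.056])): print(nm,[proj(n,pose(p,X)).round(1).tolist() for n in C])
E
```

```text
clock: 20.78
tcp_pos: [0.5339, 0.0324, 0.0475]
orientation: [-0.425, -3.112, 0.004]
contact_force: [-1.7, -8.9, 5.6]
grip_width: 0.0432
gripper_force: 81.5
scene jaw blue 290 304 326 239 265
brass [([321, 237, 14, 34, 239], [327.5, 251.4]), ([345, 244, 10, 8, 63], [349.8, 247.1])]
side jaw blue 154 306 337 247 254
brass [([317, 220, 7, 4, 22], [320.0, 221.5]), ([312, 234, 19, 13, 220], [320.6, 240.4])]
tab top if gripped [[[329.8, 244.2]], [[321.2, 234.7]]]
stem top [[[351.7, 247.5]], [[320.7, 220.7]]]
jaw face topmid [[[326.3, 252.5]], [[321.5, 246.5]]]
```

```bash
python3 -c "
from bench import r
print(r.hand_in())"
```

```text
the job is handed in; nothing more can be done
None
```

I handed the job in at about 21 s: the blank is seated and released, and one brass plate is clamped between jaw and die, with the lugs still held squeezed at about 80 N. The last camera check and the lug spacing match a firm grip short of the jaw's stop. No verdict came back.

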